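# Extend the drainer arm by one hole over the washing-up tub

### The arm

A 7-joint arm with a two-finger parallel gripper is mounted at the origin on the work surface. World frame = base frame: x ahead of the robot, y to its left, z up, the work surface at z = 0. Lengths are in m, angles in rad, forces in N, time in s.
With the tool pointing down it reaches from about 0.35 to 0.9 m from the base axis. Payload 8.1 kg.
Tool frame: the origin (TCP) lies between the finger pads; the fingertips stand 25 mm ahead of it and the grasp point (between the pads) lies 6 mm ahead of it (arm.tip_extent is the distance from the TCP to the fingertips, in m); z points along the fingers, y is the direction in which the jaws open and shut (so a half turn about z gives the same grasp; the last joint's range is limited). The gripper opens to 85 mm and grips with 20 to 120 N. Pads are 22 mm wide; open, the fingers measure 114 mm over their backs; the gripper's body (76 mm by 85 mm) begins 54 mm behind the grasp point. The pads swing forward as they close: fully open they stand 13 mm farther back than shut.
Start: joints at [-1.244, 0.434, 0.025, 1.573, -0.012, 1.134, -0.075], TCP at [0.26, 0.568, 0.256] pointing down, gripper open.
Joint ranges: [-2.62, 2.62], [-0.44, 2.09], [-1.27, 1.32], [0.08, 2.57], [-1.32, 4.46], [0.12, 2], [-2.74, 2.74]. Speed limits (rad/s): [2.22, 2.22, 3.01, 3.01, 3.14, 3.14, 3.14].

### API

Orientations are given as a unit quaternion [x, y, z, w].
In Python, from bench import arm gives the robot as it stands.
- The arm moves only by the tool drive_tool, never from a script. Its arguments are lists of equal length, an entry for each row: "linear": the shift along the world's x, y, z in units of 30 mm (1.0 is 30 mm), a list of three; "angular": the turn, a rotation vector about the world's x, y, z in units of 5 degrees (1.0 is 5 degrees), a list of three. A call has 1 to 10 rows; each row is the pose to reach, as a shift and turn from the pose commanded when the call began; what a row does not reach only later rows make up. A row lasts 1/12 s, in which the tool goes at most 41.7 mm and 7.16 degrees, less where a joint would pass 70% of its speed; a pose out of reach is approached as far as the arm can. A call with a gripper value outside its range is refused whole. "fingers" is the closure, from -1 (fully open) to 1 (shut), set as the call begins (left out, the last holds). The fingers move at their own pace and stop on an object; "newtons" is the grip in N (left out, the last holds). Time passes only in rows, so rows that repeat a pose let the fingers close. It gives the time, the measured TCP pose, the force and the opening at its end, in the units of the state.
- arm.get_obs(): the state, without advancing time (a new reading comes with each control period).
- arm.read_camera(name): name is "side" or "top" or "wrist"; returns a dict with "color" (420x560x3 uint8, red, green, blue), "vfov" (degrees; the focal length in pixels is half the picture's height over the tangent of half this angle, whatever the lens; pixels are square), "cx", "cy" (the principal point, pixels), "pose" (4x4, takes a point from camera to world coordinates); the wrist camera has in their place "tool_from_camera" (4x4, takes a point from camera to tool coordinates, whose origin is the TCP and whose axes are the flange's). Camera axes: x right, y up, looking along -z (the intrinsics and any distortion apply to the point x, -y, -z); pixel columns grow to the right and rows downward; lengths in m; the calibration is good to about 2 mm. A picture is of the moment at which its call begins: read the wrist's pose just before it. There is no depth.
- arm.hand_in(): hands the job in, once; it reports no verdict.
Trained networks look in the newest picture that a camera, given by its name, has taken for a name from the list of things; names that differ only in an ending like _2 or _b are one class to them, and where a whole thing is asked for, a point or a joint stands for the part that bears it (a point fixed in the world has none). Each returns a list of dicts, best first, with "p" (0 to 1); they miss things now and then, are a little off and sometimes report something else, mostly with a low value. They report only what shows in the picture. A call takes as long as a camera call.
- arm.search_frame(label, camera): "bbox" ([centre column, centre row, width, height] in pixels, round what is visible of it).
The state is a dict: "t": time; "joints": joint angles; "dq": joint speeds; "joint_efforts": joint torques, N m; "tool_pos": TCP position; "eef_rot": TCP orientation; "contact_force": force on the tool from outside, world axes, zero at the start; "moment": the same for the moment, N m; "opening": finger opening in m.
Only numpy, scipy, OpenCV 4.12 (cv2) and the standard library are available. Lean on these libraries where they do the work, as an engineer would, in place of code of your own. Each camera call takes 0.05 s, during which the arm holds its last target. There are 200 camera calls.

### The job

The drainer basket on its extending arm is still half over the worktop: press the red snap button flush with the square outer tube and, while it is held down, push the outer tube outwards (the blue flange is there to push on) until the button clicks out of the next hole and locks. Closed fingertips do it, no gripping is needed; use only easy hand pressure, never force the tube against the locked button, then let go and leave the things around it undisturbed.

Things in the scene. Friction and masses are not known exactly. Their poses are not given: they have to be found in the camera images.
- stand: the drainer arm's stand, fixed; origin on the worktop straight below the snap button. Its +y axis points along the arm, outwards to basket and tub. At y = -185 mm a 140 x 90 mm dark foot and a steel post carry the arm on a black rubber bellows
- rail: black head and 23 mm square steel inner tube; origin on the tube's axis at the button, 134 mm above the worktop, axes as the stand's. The rubber gives: pressed from above, the whole arm (tubes, button, basket) sinks by about 0.8 mm per N and springs back, so the button comes flush several mm lower than at rest
- sleeve (a joint): travel in m of the outer tube along the stand's +y, outwards; 0 where it is locked now (about 1 mm of play). It slides with a few N, but only while the button is held flush or is already under its wall. When the next hole, about 50 mm on, meets the button, the button springs out by itself and the tube stops dead
- button (a joint): how far the red snap button is pressed, in m: 0 fully out, about 0.006 flush with the outer tube's top (about 4 N), at most 0.0115. Pressed less than about 4.5 mm it still locks. It sits on the inner tube and does not travel with the outer tube. Held flush, its bevelled top is wedged under the wall by pushing the outer tube outwards with about 5 to 10 N
- button_top (a point): centre of the top of the red snap button, 14 mm across with a bevelled top, standing 6 mm proud of the outer tube's top when out
- flange_face (a point): the middle of the foot of the blue thumb flange's face that looks towards the button (towards the stand's -y), at the level of the outer tube's top. The flange is a 44 mm wide, 10 mm thick plate across the outer tube, 14 mm high above it; its face is 22 mm outwards of the first hole's centre. It moves with the outer tube
- basket (a point): centre of the underside of the steel drainer basket, 130 x 90 x 55 mm, carried by the outer tube's far end, 213 mm outwards of the first hole; it must come over the tub
- tub: grey washing-up tub, 280 x 200 x 85 mm, under the arm's far end; origin at the centre of its underside; fixed
- tumbler: drinking glass, 68 mm across, 100 mm high, near the arm; origin at the centre of its underside; leave alone
- mug: blue mug, 80 mm across, 92 mm high, near the arm; origin at the centre of its underside; leave alone
- spice_jar: amber spice jar with red cap, 44 mm across, 90 mm high, near the arm; origin at the centre of its underside; leave alone
- oil_bottle: amber oil bottle, yellow cap, 72 mm across, 250 mm high; origin at the centre of its underside; leave alone
- milk_jug: white milk bottle, red cap, 110 mm across, 230 mm high; origin at the centre of its underside; leave alone
- tomato_can: food can with a red label, 74 mm across, 110 mm high; origin at the centre of its underside; leave alone
- olive_jar: green jar, 68 mm across, 100 mm high; origin at the centre of its underside; leave alone
- next_hole (a point): centre of the next hole, at the level of the outer tube's top. The outer tube is square, 32 mm, aluminium, wall 4 mm, its flat top 150 mm above the worktop at rest; the button stands in its first 16 mm hole, the next lies about 50 mm behind, towards the post. Moves with the outer tube

How it is judged:
On the way, in this order (a step that is already met when the one before it is completed fails the run):
1. the button is pressed about flush (value of joint button above 0.0042 m and value of joint sleeve below 0.006 m), for 0.05 s.
2. the outer tube is slid outwards with the button under its wall (value of joint sleeve above 0.02 m and value of joint button above 0.008 m), for 0.05 s.
At the end, for the whole second after the job is handed in: the outer tube is 50 mm (within 3 mm) further out than at the start's locked place, the button stands fully out of the next hole (pressed less than 1.5 mm), and the robot no longer touches the drainer arm (value of joint sleeve between 0.047 and 0.053 m and value of joint button below 0.0015 m and contact force between each of the arm, the fingers and stand below 0.1 N).
It fails at once if the robot bears on the drainer arm or its stand with more than 40 N (contact force between any of the fingers, the arm and stand above 40 N).
It fails at once if a bystander is moved by more than 15 mm (distance of any of tumbler, mug, spice_jar, oil_bottle, milk_jug, tomato_can, olive_jar from where it was at the start of the episode above 0.015 m).
It also fails if it takes over 35 s, if anything falls off the work surface, if the arm or the gripper's body presses on something with over 40 N, if the wrist force passes 120 N, or if a joint passes its speed limit or range.

## Working session

There is one attempt and no reset: what is moved stays moved. The work goes in short steps, Python scripts to look and compute and a tool call to move; the robot and the scene stay as the last step left them, time stands still between calls to the robot, and variables do not carry over. Pictures are saved under pics/ and viewed, about 8 in all and at most 12, crops included, and the job is handed in when it is done.

Besides the shell and the picture viewer there is one more tool, called after ">>>" as name(argument=value, ...) on one line, values as JSON. drive_tool: Moves the arm, as the interface text tells. Its arguments: {"type":"object","properties":{"linear":{"type":"array"},"angular":{"type":"array"},"fingers":{"type":"number"},"newtons":{"type":"number"}},"required":["linear","angular"]}

```bash
mkdir -p pics; cat > h.py <<'E'
import numpy as np, cv2
from bench import arm
from scipy.spatial.transform import Rotation as R
def shot(n,fn=None):
    o=arm.get_obs(); c=arm.read_camera(n)
    if fn: cv2.imwrite('pics/'+fn,c['color'][:,:,::-1])
    if 'pose' in c: P=np.array(c['pose'])
    else:
        T=np.eye(4);T[:3,:3]=R.from_quat(o['eef_rot']).as_matrix();T[:3,3]=o['tool_pos'];P=T@np.array(c['tool_from_camera'])
    return c,P
def ray(c,P,u,v):
    f=c['color'].shape[0]/2/np.tan(np.radians(c['vfov']/2))
    d=P[:3,:3]@np.array([(u-c['cx'])/f,-(v-c['cy'])/f,-1.]); return P[:3,3],d
def at_z(c,P,u,v,z):
    o,d=ray(c,P,u,v); return o+d*(z-o[2])/d[2]
def tri(rays):
    A=np.zeros((3,3));b=np.zeros(3)
    for o,d in rays:
        d=d/np.linalg.norm(d);M=np.eye(3)-np.outer(d,d);A+=M;b+=M@o
    return np.linalg.solve(A,b)
E
python3 - <<'E'
from h import *
np.set_printoptions(precision=4,suppress=True)
ims=[]
for n in ['top','side']:
    c,P=shot(n,n+'0.png'); print(n,[k for k in c if k!='color'],c['vfov'],c['cx'],c['cy'],c.get('distortion'));print(P)
    for l in ['button_top','flange_face','basket','tumbler','mug','spice_jar','oil_bottle']:
        print(l,[(np.round(d['bbox'],1).tolist(),round(d['p'],2)) for d in arm.search_frame(l,n)[:2]])
o=arm.get_obs();print(o['t'],o['tool_pos'],o['eef_rot'],o['contact_force'],arm.tip_extent)
E
```

```text
top ['vfov', 'cx', 'cy', 'pose'] 56.39977145924167 282.1748227626867 211.07649380011074 None
[[ 0.0223  0.9835 -0.1797  0.3281]
 [-0.9995  0.0257  0.0166  0.0637]
 [ 0.021   0.1793  0.9836  1.3553]
 [ 0.      0.      0.      1.    ]]
button_top [([344.0, 148.2, 37.7, 46.9], 0.34)]
flange_face [([252.0, 218.5, 114.0, 46.2], 0.63), ([258.7, 254.6, 21.8, 22.2], 0.34)]
basket [([251.1, 218.6, 110.0, 40.4], 0.6), ([271.7, 216.9, 151.8, 41.0], 0.26)]
tumbler [([257.2, 255.9, 22.4, 21.9], 0.72)]
mug []
spice_jar [([251.9, 193.7, 12.7, 15.7], 0.62)]
oil_bottle [([441.3, 197.9, 44.4, 29.9], 0.89)]
side ['vfov', 'cx', 'cy', 'pose'] 42.99423201923527 276.01844200759024 221.4252706533197 None
[[ 0.9732  0.1662 -0.1589  0.3091]
 [-0.2293  0.7552 -0.6141 -0.986 ]
 [ 0.0179  0.634   0.7731  1.4022]
 [ 0.      0.      0.      1.    ]]
button_top []
flange_face [([249.0, 196.2, 44.7, 92.9], 0.96), ([252.2, 215.0, 52.8, 130.8], 0.57)]
basket [([245.7, 195.1, 40.4, 95.6], 0.82), ([252.9, 214.9, 53.8, 131.6], 0.44)]
tumbler [([225.1, 220.6, 13.1, 29.7], 0.56), ([358.6, 262.1, 38.9, 65.5], 0.34)]
mug [([287.7, 243.1, 31.8, 39.9], 0.87)]
spice_jar [([284.4, 208.1, 8.4, 25.1], 0.5)]
oil_bottle [([340.0, 369.2, 33.6, 63.6], 0.6)]
0.8 [0.2605 0.5681 0.2563] [0.2133 0.977  0.     0.    ] [-0.1688  0.2354 -0.4107] 0.025
```

```bash
python3 - <<'E'
import cv2
a=cv2.imread('pics/top0.png');b=cv2.imread('pics/side0.png')
a=cv2.resize(a[130:330,150:400],(800,640))[:600];b=cv2.resize(b[120:320,180:380],(600,600))
cv2.imwrite('pics/a1.png',a);cv2.imwrite('pics/b1.png',b)
E
```

```text
(no output)
```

View pics/a1.png

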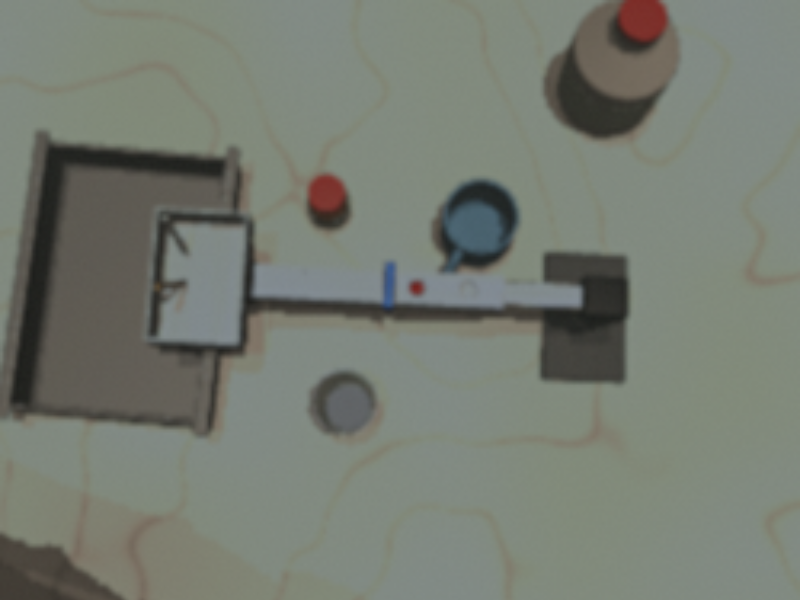

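View pics/b1.png

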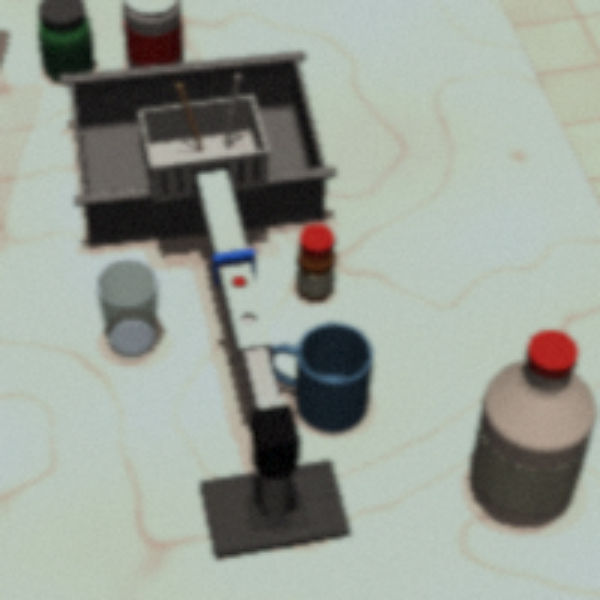

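The pictures show the button at about top (280, 220) and side (260, 214). The blue flange is at top (272, 219), with the mug's handle next to the tube and the tumbler and spice jar further off.

```bash
python3 - <<'E'
from h import *
np.set_printoptions(precision=4,suppress=True)
ct,Pt=shot('top');cs,Ps=shot('side')
def cen(c,lo,hi,box):
    h=cv2.cvtColor(c['color'],cv2.COLOR_RGB2HSV);m=np.zeros(h.shape[:2],bool)
    for a,b in zip(lo,hi): m|=cv2.inRange(h,a,b)>0
    x0,x1,y0,y1=box;k=np.zeros_like(m);k[y0:y1,x0:x1]=1;v,u=np.nonzero(m&k);print(len(u),u.mean(),v.mean());return u.mean(),v.mean()
red=([(0,100,60),(170,100,60)],[(8,255,255),(180,255,255)])
rt=cen(ct,*red,(270,290,210,230));rs=cen(cs,*red,(250,270,205,222))
bt=cen(ct,[(105,140,60)],[(125,255,255)],(265,278,205,235))
B=tri([ray(ct,Pt,*rt),ray(cs,Ps,*rs)])
print('button tri',B,'z156',at_z(ct,Pt,*rt,.156),at_z(cs,Ps,*rs,.156))
print('flange',at_z(ct,Pt,*bt,.164))
print('railend',at_z(ct,Pt,332.2,222.8,.146),'tube start',at_z(ct,Pt,230,217.7,.15))
print('mug',at_z(ct,Pt,150+480/3.2,130+222/3.2,.092),'handle',at_z(ct,Pt,150+452/3.2,130+262/3.2,.07),'tumbler',at_z(ct,Pt,257.2,255.9,.1),'spice',at_z(ct,Pt,150+327/3.2,130+193/3.2,.09))
print(R.from_quat(arm.get_obs()['eef_rot']).as_matrix())
E
```

```text
10 279.8 219.5
10 259.5 213.2
16 271.0625 218.6875
button tri [0.5227 0.0501 0.1512] z156 [0.5206 0.0502 0.156 ] [0.5233 0.0463 0.156 ]
flange [0.5211 0.0773 0.164 ]
railend [ 0.5159 -0.1142  0.146 ] tube start [0.5232 0.2051 0.15  ]
mug [ 0.5998 -0.0156  0.092 ] handle [0.5611 0.0116 0.07  ] tumbler [0.4102 0.1188 0.1   ] spice [0.6266 0.1432 0.09  ]
[[-0.909   0.4168  0.    ]
 [ 0.4168  0.909   0.    ]
 [-0.      0.     -1.    ]]
```

>>> drive_tool(linear=[[0.5,-2,1],[1,-4,1],[1.5,-6,1],[2,-8,1],[2.3,-10,1],[2.3,-12,1],[3.5,-13.5,1],[5,-15,1],[6.5,-16,1],[8,-16.5,1]], angular=[[0,0,0.6],[0,0,1.2],[0,0,1.8],[0,0,2.4],[0,0,3],[0,0,3.6],[0,0,4.2],[0,0,4.66],[0,0,4.66],[0,0,4.66]], fingers=1, newtons=40)

```text
t: 1.73
tool_pos: [0.3959, 0.1842, 0.2864]
eef_rot: [0.011, 1.0, 0.0, 0.0]
contact_force: [1.4, 0.6, 0.5]
opening: -0.0002
```

>>> drive_tool(linear=[[0.7,-0.6,-1],[0.7,-0.6,-1.3],[0.7,-0.6,-1.3],[0.7,-0.6,-1.3]], angular=[[0,0,0],[0,0,0],[0,0,0],[0,0,0]])

```text
t: 2.07
tool_pos: [0.4165, 0.1689, 0.2467]
eef_rot: [0.012, 1.0, -0.0, -0.001]
contact_force: [-0.3, -0.4, 0.7]
opening: 0.0001
```

```bash
python3 - <<'E'
from h import *
np.set_printoptions(precision=4,suppress=True)
o=arm.get_obs();print(o['t'],o['tool_pos'],o['contact_force'],o['opening']);print(R.from_quat(o['eef_rot']).as_matrix())
c,P=shot('wrist','w1.png');print(P,c['vfov'],c['cx'],c['cy'])
for l in ['button_top','flange_face','next_hole']: print(l,[(np.round(d['bbox'],1).tolist(),round(d['p'],2)) for d in arm.search_frame(l,'wrist')[:2]])
E
```

```text
2.0667 [0.4165 0.1689 0.2467] [-0.2703 -0.4482  0.712 ] 5.9333143399283546e-05
[[-0.9997  0.0232 -0.0014]
 [ 0.0232  0.9997 -0.0004]
 [ 0.0014 -0.0004 -1.    ]]
[[ 0.0225 -0.9477 -0.3184  0.3328]
 [ 0.9997  0.0212  0.0076  0.171 ]
 [-0.0004 -0.3184  0.9479  0.3639]
 [ 0.      0.      0.      1.    ]] 66.66330704768998 275.661171174322 209.25027882955658
button_top [([132.9, 342.5, 10.5, 7.4], 0.43)]
flange_face [([250.6, 312.2, 443.2, 123.5], 0.83)]
next_hole [([248.3, 313.7, 443.2, 119.6], 0.71)]
```

View pics/w1.png

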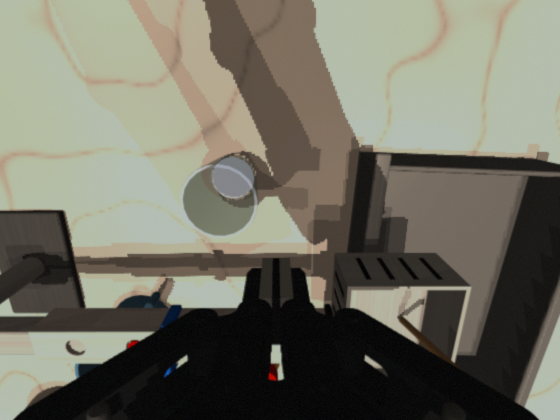

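>>> drive_tool(linear=[[0.6,-0.6,0],[1.2,-1.2,0],[1.8,-1.8,0],[2.4,-2.4,0],[3,-3,0],[3.48,-3.57,0],[3.48,-3.57,0],[3.48,-3.57,0]], angular=[[0,0,0],[0,0,0],[0,0,0],[0,0,0],[0,0,0],[0,0,0],[0,0,0],[0,0,0]])

```text
t: 2.93
tool_pos: [0.522, 0.0613, 0.2472]
eef_rot: [0.012, 1.0, 0.0, 0.0]
contact_force: [-0.1, 0.2, -0.1]
opening: -0.0001
```

```bash
python3 - <<'E'
from h import *
np.set_printoptions(precision=4,suppress=True)
o=arm.get_obs();print(o['t'],o['tool_pos'],o['contact_force']);print(R.from_quat(o['eef_rot']).as_matrix())
c,P=shot('wrist','w2.png');np.savez('w2.npz',P=P)
for l in ['button_top','flange_face','next_hole']: print(l,[(np.round(d['bbox'],1).tolist(),round(d['p'],2)) for d in arm.search_frame(l,'wrist')[:2]])
im=cv2.imread('pics/w2.png')[200:420,130:420];cv2.imwrite('pics/w2c.png',cv2.resize(im,None,fx=2.7,fy=2.7,interpolation=cv2.INTER_CUBIC))
E
```

```text
2.9333 [0.522  0.0613 0.2472] [-0.1315  0.2148 -0.1113]
[[-0.9997  0.0244  0.0007]
 [ 0.0244  0.9997  0.0001]
 [-0.0007  0.0001 -1.    ]]
button_top [([262.4, 223.9, 19.4, 20.6], 0.53)]
flange_face [([348.8, 219.8, 422.4, 186.4], 0.66), ([203.6, 281.4, 89.7, 72.7], 0.33)]
next_hole [([349.1, 218.7, 421.9, 183.2], 0.95)]
```

View pics/w2c.png

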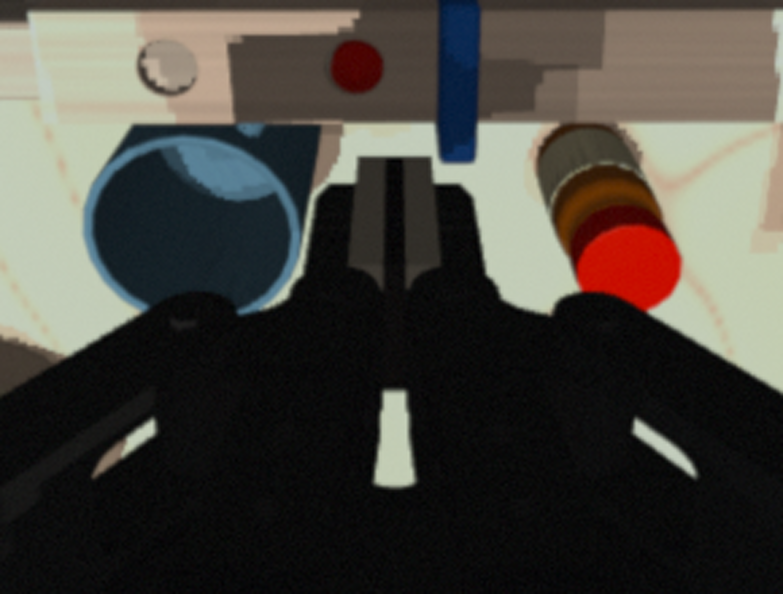

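```bash
python3 - <<'E'
from h import *
np.set_printoptions(precision=4,suppress=True)
P=np.load('w2.npz')['P'];c,P2=shot('wrist')
for n,u,v,z in [('button',262.2,224.4,.156),('next',130+168/2.7,200+67/2.7,.150),('flangeface_tubeheight',292.2,225,.15),('ftop far',130+438/2.7,200,.164),('tube lo',130+500/2.7,200+123/2.7,.15),('tube hi',130+500/2.7,200+10/2.7,.15),('tubelo2',130+60/2.7,200+123/2.7,.15),
 ('tipL',130+357/2.7,200+157/2.7,.222),('tipR',130+433/2.7,200+157/2.7,.222),('backL',130+320/2.7,200+190/2.7,.23),('backR',130+472/2.7,200+190/2.7,.23)]: print(n,at_z(c,P,u,v,z))
print(P[:3,3]);o=arm.get_obs();print(o['joints'],o['tool_pos'],c['cx'])
E
```

```text
button [0.5195 0.0521 0.156 ]
next [0.521  0.0014 0.15  ]
flangeface_tubeheight [0.5228 0.0734 0.15  ]
ftop far [0.4997 0.0729 0.164 ]
tube lo [0.5395 0.0902 0.15  ]
tube hi [0.5071 0.0897 0.15  ]
tubelo2 [ 0.5366 -0.0299  0.15  ]
tipL [0.5116 0.055  0.222 ]
tipR [0.512 0.069 0.222]
backL [0.5138 0.0488 0.23  ]
backR [0.5145 0.0755 0.23  ]
[0.4381 0.0635 0.3644]
[-0.4516  0.2808  0.292   1.8473 -0.0941  1.0268  1.4281] [0.521  0.0628 0.247 ] 275.661171174322
```

>>> drive_tool(linear=[[0,0,0],[0,0,0],[0,0,0],[0,0,0],[0,0,0],[0,0,0],[0,0,0],[0,0,0],[0,0,0],[0,0,0]], angular=[[0,0,-1.3],[0,0,-2.6],[0,0,-3.9],[0,0,-5.2],[0,0,-6.5],[0,0,-7.8],[0,0,-9.1],[0,0,-10.4],[0,0,-11.7],[0,0,-13]])

```text
t: 4.02
tool_pos: [0.5211, 0.0624, 0.247]
eef_rot: [0.549, 0.836, 0.0, -0.0]
contact_force: [-0.3, 1.0, -0.0]
opening: -0.0
```

>>> drive_tool(linear=[[0,0,0],[0,-0.1,-0.4],[0,-0.13,-0.8],[0,-0.13,-1.2],[0,-0.13,-1.57],[0,-0.13,-1.57],[0,-0.13,-1.57]], angular=[[0,0,-1.3],[0,0,-2.6],[0,0,-3.9],[0,0,-5],[0,0,-5],[0,0,-5],[0,0,-5]])

```text
t: 4.6
tool_pos: [0.5211, 0.058, 0.1995]
eef_rot: [0.714, 0.7, -0.0, -0.0]
contact_force: [0.5, 0.2, 0.2]
opening: -0.0002
```

```bash
python3 - <<'E'
from h import *
np.set_printoptions(precision=4,suppress=True)
o=arm.get_obs();print(o['t'],o['tool_pos'],o['contact_force'],o['joints']);print(R.from_quat(o['eef_rot']).as_matrix())
c,P=shot('wrist','w3.png');np.savez('w3.npz',P=P)
im=cv2.imread('pics/w3.png')[200:420,130:420];cv2.imwrite('pics/w3c.png',cv2.resize(im,None,fx=2.7,fy=2.7,interpolation=cv2.INTER_CUBIC))
E
```

```text
4.6 [0.5211 0.058  0.1995] [0.5458 0.2197 0.2122] [-0.6636  0.3624  0.5956  1.9253 -0.2508  0.9287  0.0345]
[[ 0.0192  0.9998 -0.0011]
 [ 0.9998 -0.0192 -0.0002]
 [-0.0002 -0.0011 -1.    ]]
```

View pics/w3c.png

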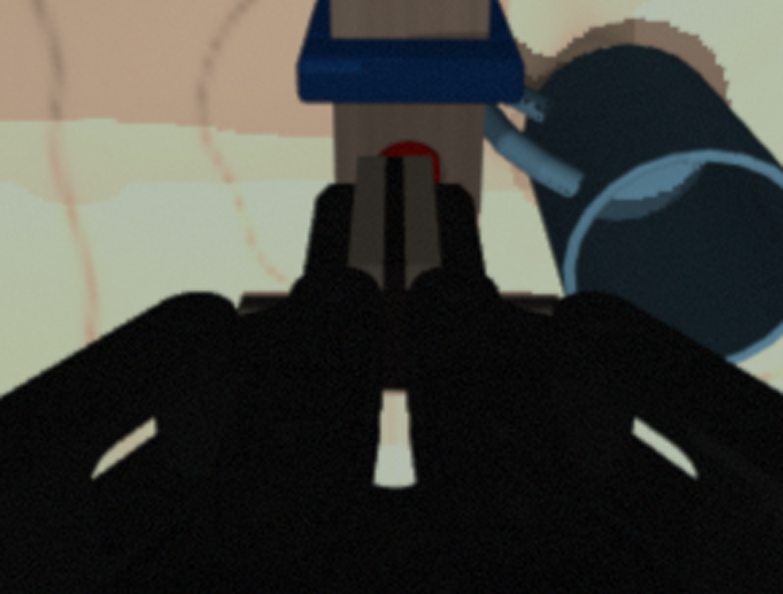

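The finger hovers between the flange (its near edge at crop row 102) and the red button (centre near crop 411, 165). The button is slightly right (+x) of the finger.

```bash
python3 - <<'E'
from h import *
np.set_printoptions(precision=4,suppress=True)
P=np.load('w3.npz')['P'];c,_=shot('wrist')
for n,u,v,z in [('button far edge',411,142,.156),('button L',380,157,.156),('button R',441,168,.156),('flange top near edge',411,102,.164),('flL',300,102,.164),('flR',522,102,.164),('tubeL',334,130,.15),('tubeR',484,130,.15),('tip front L',357,157,.1745),('tipR',433,157,.1745)]: print(n,at_z(c,P,130+u/2.7,200+v/2.7,z))
o=arm.get_obs();print(o['t'],o['tool_pos'])
E
```

```text
button far edge [0.5232 0.0608 0.156 ]
button L [0.5167 0.0574 0.156 ]
button R [0.5294 0.0547 0.156 ]
flange top near edge [0.5232 0.0733 0.164 ]
flL [0.5018 0.0737 0.164 ]
flR [0.5446 0.0729 0.164 ]
tubeL [0.5069 0.0609 0.15  ]
tubeR [0.5388 0.0603 0.15  ]
tip front L [0.513  0.0671 0.1745]
tipR [0.527  0.0668 0.1745]
4.7 [0.5218 0.0578 0.2003]
```

>>> drive_tool(linear=[[0.04,0.05,0],[0.08,0.1,0],[0.08,0.1,-0.2],[0.08,0.1,-0.4],[0.08,0.1,-0.55],[0.08,0.1,-0.65],[0.08,0.1,-0.7],[0.08,0.1,-0.75],[0.08,0.1,-0.75],[0.08,0.1,-0.75]], angular=[[0,0,0],[0,0,0],[0,0,0],[0,0,0],[0,0,0],[0,0,0],[0,0,0],[0,0,0],[0,0,0],[0,0,0]])

```text
t: 5.53
tool_pos: [0.5239, 0.0606, 0.1773]
eef_rot: [0.715, 0.699, -0.0, -0.0]
contact_force: [-1.3, 0.6, 1.8]
opening: 0.0001
```

>>> drive_tool(linear=[[0,0,-0.06],[0,0,-0.12],[0,0,-0.18],[0,0,-0.24],[0,0,-0.24],[0,0,-0.24]], angular=[[0,0,0],[0,0,0],[0,0,0],[0,0,0],[0,0,0],[0,0,0]])

```text
t: 6.03
tool_pos: [0.524, 0.0607, 0.1701]
eef_rot: [0.715, 0.699, 0.0, -0.0]
contact_force: [-2.2, 1.0, 6.4]
opening: -0.0002
```

>>> drive_tool(linear=[[0,0,-0.03],[0,0,-0.03],[0,0.03,-0.03],[0,0.06,-0.03],[0,0.09,-0.03],[0,0.12,-0.03],[0,0.12,-0.03],[0,0.12,-0.03]], angular=[[0,0,0],[0,0,0],[0,0,0],[0,0,0],[0,0,0],[0,0,0],[0,0,0],[0,0,0]])

```text
t: 6.7
tool_pos: [0.5241, 0.063, 0.1694]
eef_rot: [0.716, 0.699, -0.0, 0.001]
contact_force: [-2.5, -4.0, 8.0]
opening: -0.0002
```

>>> drive_tool(linear=[[0,0.03,0],[0,0.06,0],[0,0.09,0],[0,0.09,0],[0,0.09,0]], angular=[[0,0,0],[0,0,0],[0,0,0],[0,0,0],[0,0,0]])

```text
t: 7.12
tool_pos: [0.5242, 0.064, 0.1694]
eef_rot: [0.716, 0.698, -0.001, 0.001]
contact_force: [-1.8, -8.2, 8.4]
opening: 0.0
```

>>> drive_tool(linear=[[0,0.03,0],[0,0.06,0],[0,0.06,0],[0,0.06,0]], angular=[[0,0,0],[0,0,0],[0,0,0],[0,0,0]])

```text
t: 7.45
tool_pos: [0.5242, 0.0644, 0.1694]
eef_rot: [0.717, 0.698, -0.001, 0.002]
contact_force: [-1.7, -13.5, 7.5]
opening: -0.0003
```

>>> drive_tool(linear=[[0,-0.06,0],[0,-0.12,-0.04],[0,-0.12,-0.08],[0,-0.12,-0.12],[0,-0.12,-0.12],[0,-0.12,-0.12]], angular=[[0,0,0],[0,0,0],[0,0,0],[0,0,0],[0,0,0],[0,0,0]])

```text
t: 7.95
tool_pos: [0.5242, 0.0636, 0.1661]
eef_rot: [0.716, 0.698, -0.0, 0.001]
contact_force: [-3.1, -4.0, 10.8]
opening: -0.0
```

```bash
python3 - <<'E'
from h import *
np.set_printoptions(precision=4,suppress=True)
o=arm.get_obs();print(o['t'],o['tool_pos'],o['contact_force'])
c,P=shot('wrist','w4.png');shot('side','s4.png')
im=cv2.imread('pics/w4.png')[200:300,200:360];im=cv2.resize(im,(800,500),interpolation=cv2.INTER_CUBIC);cv2.imwrite('pics/w4c.png',im)
E
```

```text
7.95 [0.5242 0.0636 0.1661] [-3.0816 -3.9724 10.7928]
```

View pics/w4c.png

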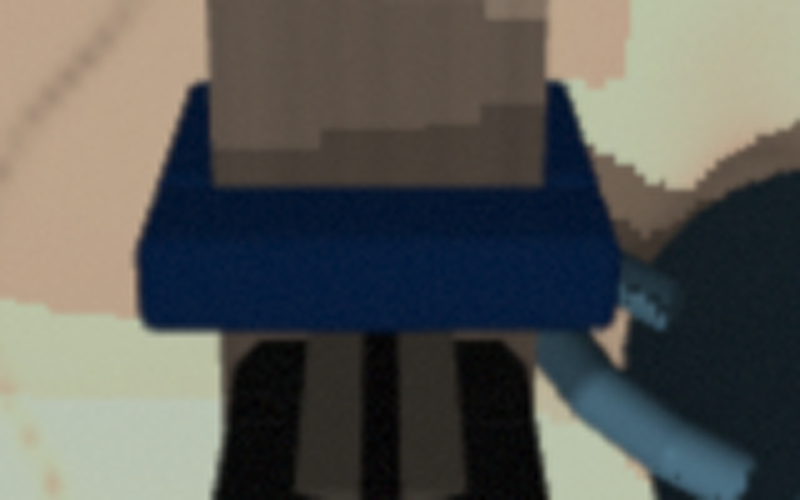

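The finger is against the flange (crop row 330), pressing down. Now I'll push outwards with this deeper press.

>>> drive_tool(linear=[[0,0.04,0],[0,0.08,0],[0,0.12,0],[0,0.12,0],[0,0.12,0]], angular=[[0,0,0],[0,0,0],[0,0,0],[0,0,0],[0,0,0]])

```text
t: 8.47
tool_pos: [0.5242, 0.0642, 0.1661]
eef_rot: [0.717, 0.698, -0.001, 0.002]
contact_force: [-2.3, -13.5, 12.1]
opening: 0.0001
```

>>> drive_tool(linear=[[0,-0.15,0],[0,-0.2,0.3],[0,-0.3,0.81],[0,-0.41,0.81],[0,-0.41,0.81],[0,-0.41,0.81],[0,-0.41,0.81],[0,-0.41,0.7],[0,-0.41,0.58],[0,-0.41,0.58]], angular=[[0,0,0],[0,0,0],[0,0,0],[1,0,0],[2,0,0],[3,0,0],[3,0,0],[3,0,0],[3,0,0],[3,0,0]])

```text
t: 9.3
tool_pos: [0.5233, 0.0579, 0.1819]
eef_rot: [0.708, 0.694, 0.09, -0.093]
contact_force: [0.3, -0.3, -0.1]
opening: -0.0001
```

>>> drive_tool(linear=[[0,-0.05,0],[0,-0.05,-0.08],[0,-0.05,-0.16],[0,-0.05,-0.24],[0,-0.05,-0.32],[0,-0.05,-0.4],[0,-0.05,-0.45],[0,-0.05,-0.45]], angular=[[0,0,0],[0,0,0],[0,0,0],[0,0,0],[0,0,0],[0,0,0],[0,0,0],[0,0,0]])

```text
t: 9.97
tool_pos: [0.524, 0.0556, 0.1695]
eef_rot: [0.709, 0.693, 0.092, -0.094]
contact_force: [-1.5, 3.7, 6.4]
opening: 0.0002
```

>>> drive_tool(linear=[[0,0.04,-0.03],[0,0.08,-0.03],[0,0.12,-0.03],[0,0.16,-0.03],[0,0.16,-0.03],[0,0.16,-0.03]], angular=[[0,0,0],[0,0,0],[0,0,0],[0,0,0],[0,0,0],[0,0,0]])

```text
t: 10.47
tool_pos: [0.5241, 0.0578, 0.1687]
eef_rot: [0.71, 0.692, 0.091, -0.092]
contact_force: [-2.6, -5.6, 8.1]
opening: -0.0002
```

>>> drive_tool(linear=[[0,0.03,-0.03],[0,0.06,-0.03],[0,0.09,-0.03],[0,0.09,-0.03]], angular=[[0,0,0],[0,0,0],[0,0,0],[0,0,0]])

```text
t: 10.8
tool_pos: [0.5244, 0.059, 0.1678]
eef_rot: [0.71, 0.692, 0.091, -0.091]
contact_force: [-3.6, -10.2, 8.9]
opening: 0.0
```

>>> drive_tool(linear=[[0,0.03,0],[0,0.06,0],[0,0.06,0],[0,0.06,0]], angular=[[0,0,0],[0,0,0],[0,0,0],[0,0,0]])

```text
t: 11.13
tool_pos: [0.5246, 0.0612, 0.1679]
eef_rot: [0.71, 0.692, 0.091, -0.092]
contact_force: [-1.6, -9.2, 9.6]
opening: 0.0
```

>>> drive_tool(linear=[[0,0.03,0],[0,0.06,0],[0,0.09,0],[0,0.12,0],[0,0.12,0]], angular=[[0,0,0],[0,0,0],[0,0,0],[0,0,0],[0,0,0]])

```text
t: 11.55
tool_pos: [0.5247, 0.0632, 0.1678]
eef_rot: [0.711, 0.692, 0.09, -0.091]
contact_force: [-2.5, -13.3, 9.2]
opening: 0.0001
```

>>> drive_tool(linear=[[0,0.03,0],[0,0.06,0],[0,0.09,0],[0,0.09,0]], angular=[[0,0,0],[0,0,0],[0,0,0],[0,0,0]])

```text
t: 11.88
tool_pos: [0.5248, 0.0693, 0.1682]
eef_rot: [0.71, 0.692, 0.092, -0.092]
contact_force: [-0.2, 0.3, 9.2]
opening: 0.0001
```

>>> drive_tool(linear=[[0,0.04,0.06],[0,0.1,0.12],[0,0.18,0.16],[0,0.26,0.18],[0,0.34,0.18],[0,0.42,0.18],[0,0.5,0.18],[0,0.58,0.18],[0,0.58,0.18]], angular=[[0,0,0],[0,0,0],[0,0,0],[0,0,0],[0,0,0],[0,0,0],[0,0,0],[0,0,0],[0,0,0]])

```text
t: 12.63
tool_pos: [0.5249, 0.0878, 0.1732]
eef_rot: [0.709, 0.693, 0.092, -0.092]
contact_force: [4.2, -2.1, 3.3]
opening: 0.0
```

```bash
python3 - <<'E'
from h import *
c,P=shot('side','s5.png');h=cv2.cvtColor(c['color'],cv2.COLOR_RGB2HSV)
im=cv2.imread('pics/s5.png')[120:320,180:380];cv2.imwrite('pics/s5c.png',cv2.resize(im,(600,600)))
o=arm.get_obs();print(o['t'],o['tool_pos'],o['contact_force'])
E
```

```text
12.6833 [0.52471857 0.08792222 0.17320421] [ 3.17604961 -2.90102384  3.5772848 ]
```

View pics/s5c.png

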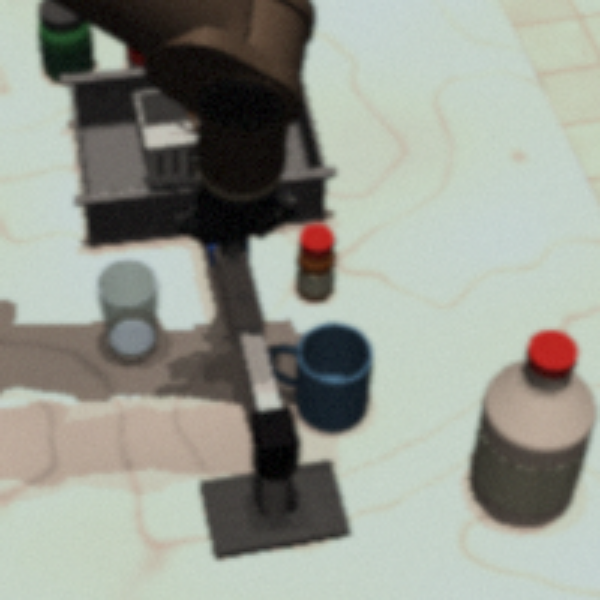

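The tube has slid (its rear edge is now at crop row 335, was 347) and everything else stands still. Continuing.

>>> drive_tool(linear=[[0,0.07,0],[0.01,0.14,0],[0.01,0.21,0],[0.02,0.28,0],[0.02,0.35,0],[0.02,0.35,0]], angular=[[0,0,0],[0,0,0],[0,0,0],[0,0,0],[0,0,0],[0,0,0]])

```text
t: 13.18
tool_pos: [0.5249, 0.0985, 0.1731]
eef_rot: [0.709, 0.693, 0.091, -0.093]
contact_force: [2.9, -1.8, 2.6]
opening: -0.0
```

>>> drive_tool(linear=[[0,0.05,0.03],[0,0.1,0.03],[0,0.15,0.03],[0,0.2,0.03],[0,0.24,0.03],[0,0.24,0.03]], angular=[[0,0,0],[0,0,0],[0,0,0],[0,0,0],[0,0,0],[0,0,0]])

```text
t: 13.68
tool_pos: [0.5242, 0.1061, 0.1738]
eef_rot: [0.709, 0.693, 0.091, -0.094]
contact_force: [1.2, -0.5, 2.2]
opening: 0.0
```

>>> drive_tool(linear=[[0,0.03,0],[0,0.06,0],[0,0.09,0],[0,0.12,0],[0,0.12,0]], angular=[[0,0,0],[0,0,0],[0,0,0],[0,0,0],[0,0,0]])

```text
t: 14.1
tool_pos: [0.5243, 0.1083, 0.1737]
eef_rot: [0.709, 0.693, 0.091, -0.093]
contact_force: [0.2, -4.7, 3.6]
opening: -0.0
```

>>> drive_tool(linear=[[0,0.03,0.02],[0,0.06,0.04],[0,0.06,0.04],[0,0.06,0.04]], angular=[[0,0,0],[0,0,0],[0,0,0],[0,0,0]])

```text
t: 14.43
tool_pos: [0.5243, 0.1087, 0.1746]
eef_rot: [0.71, 0.692, 0.09, -0.093]
contact_force: [-0.8, -9.6, 2.1]
opening: -0.0001
```

Hard stop at about 51 mm, so it's locked. I'll back off, lift clear and look.

>>> drive_tool(linear=[[0,-0.2,0],[0,-0.3,0.1],[0,-0.3,0.8],[0,-0.3,1.6],[-0.5,-0.3,2.4],[-1.5,-0.3,2.8],[-2.5,-0.3,2.8],[-3.2,-0.3,2.8],[-3.2,-0.3,2.8],[-3.2,-0.3,2.8]], angular=[[0,0,0],[0,0,0],[0,0,0],[-1,0,0],[-2,0,0],[-3,0,0],[-3,0,0],[-3,0,0],[-3,0,0],[-3,0,0]])

```text
t: 15.27
tool_pos: [0.4274, 0.1027, 0.2594]
eef_rot: [0.715, 0.7, 0.0, -0.001]
contact_force: [0.5, 1.7, 0.3]
opening: -0.0002
```

```bash
python3 - <<'E'
from h import *
o=arm.get_obs();print(o['t'],o['tool_pos'],o['contact_force'])
ct,Pt=shot('top','t6.png');cw,Pw=shot('side','s6.png')
a=cv2.imread('pics/t6.png')[170:270,220:360];b=cv2.imread('pics/s6.png')[150:290,200:330]
a=cv2.resize(a,(560,400),interpolation=cv2.INTER_CUBIC);b=cv2.resize(b,None,fx=4,fy=4,interpolation=cv2.INTER_CUBIC)[:560]
cv2.imwrite('pics/c6.png',cv2.resize(np.hstack([cv2.copyMakeBorder(a,0,160,0,0,0),b]),None,fx=.74,fy=.74))
h=cv2.cvtColor(ct['color'],cv2.COLOR_RGB2HSV)
m=(cv2.inRange(h,(105,140,60),(125,255,255))>0);m[:200]=0;m[235:]=0;m[:,:240]=0;m[:,285:]=0;v,u=np.nonzero(m)
print(len(u), at_z(ct,Pt,u.mean(),v.mean(),.164) if len(u) else '')
E
```

```text
15.2667 [0.42737283 0.10272074 0.25944616] [0.4837273  1.6976979  0.25319564]
0
```

View pics/c6.png

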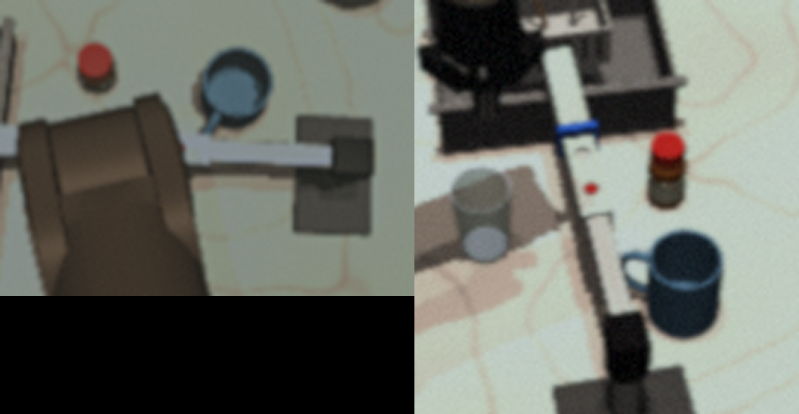

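The side view shows the red button standing in the rear hole, with the empty first hole beside the flange. The tumbler, mug and jar are unmoved and the gripper is clear.

```bash
python3 -c "
from bench import arm
print(arm.get_obs()['contact_force']);print(arm.hand_in())"
```

```text
[0.71066646 0.37173845 0.05486905]
the job is handed in; nothing more can be done
None
```

The outer tube is about 50 mm further out and locked. I've handed the job in; no verdict came back.

**How it went:**
- I pressed the button flush with closed fingertips and pushed on the flange. The first two pushes, with the tool upright, met about 13 N and the tube did not move, so I backed off both times.
- I then tilted the tool 15° so the trailing fingertip edge pressed the button deeper. The tube slid from there, needing about 13 N at most as the button went under the wall. It stopped dead at about 51 mm of finger travel, with about 10 N on it at the stop, and I let go.

**Last checks:**
- The side camera shows the red button in the rear hole, with the empty first hole beside the flange.
- The tumbler, mug and spice jar look unmoved.
- The wrist force read below 1 N with the gripper well clear.
- The check of the flange position from the top camera failed because the robot's arm blocked the view. The 50 mm therefore rests on finger travel, the hard stop and the side picture.

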